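# Push the welded angle bracket off the ledge into the chute

### The arm

A 6-joint arm with a two-finger parallel gripper is mounted at the origin on the work surface. World frame = base frame: x ahead of the robot, y to its left, z up, the work surface at z = 0. Lengths are in m, angles in rad, forces in N, time in s.
With the tool pointing down it reaches from about 0.425 to 0.925 m from the base axis. Payload 12.5 kg.
Tool frame: the origin (TCP) lies on the centre line of the jaws, within the pads' length; the fingertips stand 19 mm ahead of it and the grasp point (between the pads) is the TCP; y points along the fingers, z is the direction in which the jaws open and shut, and the axes are right-handed (so a half turn about y gives the same grasp; the last joint's range is limited). The gripper opens to 85 mm and grips with 20 to 120 N. Pads are 22 mm wide; open, the fingers measure 114 mm over their backs; the gripper's body (76 mm by 85 mm) begins 54 mm behind the grasp point. The pads swing forward as they close: fully open they stand 13 mm farther back than shut.
Start: joints at [-1.245, 0.491, 1.559, -0, 1.092, -0.106], TCP at [0.262, -0.568, 0.25] pointing down, gripper open.
Joint ranges: [-3.1, 3.1], [-0.84, 2.19], [0.05, 2.79], [-1.13, 4.28], [0.06, 2.93], [-2.69, 2.69]. Speed limits (rad/s): [2.22, 2.22, 2.79, 3.14, 3.14, 3.14].

### API

Orientations are given as a rotation vector (axis times angle).
In Python, from rig import robot gives the robot as it stands.
- The arm moves only by the shell command python3 -m creep 'ROWS' [FORCE]. ROWS is text: rows parted by semicolons, each of 7 numbers parted by spaces: the opening in per cent of the stroke, from 0 (shut) to 100 (fully open), then the shift along the tool's x, y, z in m, then the turn, a rotation vector about the tool's x, y, z in rad. A call has 1 to 5 rows; each row is the pose to reach, as a shift and turn from the pose measured when the call began, along the tool's axes at that moment; what a row does not reach only later rows make up. A row lasts 1/10 s, in which the tool goes at most 50 mm and 8.59 degrees, less where a joint would pass 70% of its speed; a pose out of reach is approached as far as the arm can. A call with a gripper value outside its range is refused whole. The fingers move at their own pace and stop on an object; FORCE is the grip in N (left out, the last holds). Time passes only in rows, so rows that repeat a pose let the fingers close. It gives the time, the measured TCP pose, the force and the opening at its end, in the units of the state.
- robot.read_state(): the state, without advancing time (a new reading comes with each control period).
- robot.capture(name): name is "side" or "top"; returns the picture (420x560x3 uint8, blue, green, red); there is no depth.
- robot.camera_info(name): a dict with "vertical_fov" (degrees; the focal length in pixels is half the picture's height over the tangent of half this angle, whatever the lens; pixels are square), "cx", "cy" (the principal point, pixels), "world_to_cam" (4x4, takes a point from world to camera coordinates). Camera axes: x right, y down, z forward; pixel columns grow to the right and rows downward; lengths in m; the calibration is good to about 2 mm. A picture is of the moment at which its call begins. camera_info takes no time and is no camera call.
- robot.finish_job(): hands the job in, once; it reports no verdict.
Trained networks look in the newest picture that a camera, given by its name, has taken for a name from the list of things; names that differ only in an ending like _2 or _b are one class to them, and where a whole thing is asked for, a point or a joint stands for the part that bears it (a point fixed in the world has none). Each returns a list of dicts, best first, with "p" (0 to 1); they miss things now and then, are a little off and sometimes report something else, mostly with a low value. They report only what shows in the picture. A call takes as long as a camera call. They do not tell look-alikes from the thing itself.
- robot.recognise(target, camera): "box" ([left, top, width, height] as shares, 0 to 1, of the picture: columns of its width, rows of its height, round what is visible of it).
The state is a dict: "time_s": time; "q": joint angles; "qd": joint speeds; "joint_efforts": joint torques, N m; "position": TCP position; "orientation": TCP orientation; "contact_force": force on the tool from outside, world axes, zero at the start; "ft_torque": the same for the moment, N m; "grip_width": finger opening in m.
Only numpy, scipy, OpenCV 4.12 (cv2) and the standard library are available. Lean on these libraries where they do the work, as an engineer would, in place of code of your own. Each camera call takes 0.05 s, during which the arm holds its last target. There are 200 camera calls.

### The job

Push the welded L-shaped angle bracket across the steel ledge and off its far edge, so that it drops into the chute below and comes to rest there. Push it, do not pick it up, and leave the U-channel and the round flanged bush where they stand.

Things in the scene. Friction and masses are not known exactly. Their poses are not given: they have to be found in the camera images.
- station: Fixed station: flat dark-steel ledge, grey sheet-metal chute along its far side. Origin: at table level below the middle of the drop edge; x from ledge over the edge into the chute (away from the robot within 20 deg), y along the edge, z up. Ledge top 130 mm high, x -130 to 0, y -185 to 185, no rim. Chute x 0 to 170, same y; walls 4 mm thick, up to 85 mm high; floor slopes from 75 mm at x 0 to 5 mm at x 70.
- bracket: Loose steel angle bracket, 160 g: foot 50 (x) x 50 (y) x 5 mm, with an upright plate as wide, 5 mm thick, along its -x end (x -25 to -20), top at 40 mm. Origin: middle of the foot's underside. Stands on the ledge, upright plate to the robot's side, turned up to 20 deg from the station's x, origin 50 to 68 mm from the drop edge, in one of three places about 105 mm apart along the ledge.
- channel: Loose bare-steel U-channel, 45 (x) x 40 (y) mm, 30 mm high, open side up; a bystander in another of the three places on the ledge. Origin: middle of its underside.
- bush: Loose round bare-steel flanged bush standing on its flange: flange 42 mm diameter, 8 mm thick, neck 26 mm diameter, 32 mm high in all; a bystander in the third place on the ledge. Origin: middle of its underside.
There are look-alikes about, which are no part of the job. Leave any orange look-alike of the bracket alone.

How it is judged:
At the end, for the whole second after the job is handed in: The bracket lies at rest inside the chute (its origin within the chute's outline in x and y and less than 100 mm above the table, so well below the ledge top); the U-channel and the bush are within 15 mm of where they started (x of bracket in the frame of station between 0 and 0.17 m and y of bracket in the frame of station between -0.185 and 0.185 m and z of bracket in the frame of station below 0.1 m and linear speed of bracket below 0.03 m/s and distance of each of channel, bush from where it was at the start of the episode below 0.015 m); the robot touches nothing.
It fails at once if the bracket is lifted more than 15 mm above the ledge top (z of bracket in the frame of station above 0.145 m).
It fails at once if the U-channel is moved more than 15 mm (distance of channel from where it was at the start of the episode above 0.015 m).
It fails at once if the bush is moved more than 15 mm (distance of bush from where it was at the start of the episode above 0.015 m).
It also fails if it takes over 32 s, if anything falls off the work surface, if the arm or the gripper's body presses on something with over 40 N, if the wrist force passes 120 N, or if a joint passes its speed limit or range.

## Working session

There is one attempt and no reset: what is moved stays moved. The work goes in short steps, Python scripts to look and compute and a shell command to move; the robot and the scene stay as the last step left them, time stands still between calls to the robot, and variables do not carry over. Pictures are saved under pics/ and viewed, about 8 in all and at most 12, crops included, and the job is handed in when it is done.

```bash
mkdir -p pics; python3 - <<'E'
from rig import robot
import cv2, numpy as np
np.set_printoptions(precision=4,suppress=True)
s=robot.read_state();print(s['time_s'],s['position'],s['orientation'],s['grip_width'])
for c in("top","side"):
    im=robot.capture(c);cv2.imwrite(f"pics/{c}0.png",im)
    i=robot.camera_info(c);print(c,i)
    for t in("bracket","channel","bush","station"):
        print(t,[(np.round(np.array(d['box'])*[560,420,560,420],0),round(d['p'],2)) for d in robot.recognise(t,c)])
E
```

```text
0.0 [ 0.2615 -0.5674  0.2497] [-0.4349  1.9839 -1.9816] 0.0851816647865969
top {'vertical_fov': 51.272403812927294, 'cx': 285.3383218311366, 'cy': 214.29227074196808, 'world_to_cam': array([[-0.0141, -0.999 , -0.0418,  0.0901],
       [-0.9876,  0.0205, -0.1559,  0.5581],
       [ 0.1566,  0.039 , -0.9869,  0.7802],
       [ 0.    ,  0.    ,  0.    ,  1.    ]])}
bracket [(array([172., 264.,  35.,  29.]), 0.92), (array([238., 236.,  38.,  32.]), 0.77)]
channel [(array([301., 223.,  31.,  36.]), 0.98)]
bush [(array([370., 217.,  23.,  25.]), 0.97)]
station [(array([200., 107., 238., 197.]), 0.91)]
side {'vertical_fov': 51.54060816877265, 'cx': 282.6926358419067, 'cy': 207.684896247572, 'world_to_cam': array([[ 0.9488,  0.3159,  0.0006, -0.5408],
       [ 0.2132, -0.6391, -0.739 ,  0.0248],
       [-0.2331,  0.7013, -0.6737,  0.9615],
       [ 0.    ,  0.    ,  0.    ,  1.    ]])}
bracket [(array([241., 160.,  36.,  31.]), 0.71)]
channel [(array([236., 195.,  26.,  30.]), 0.63)]
bush [(array([222., 248.,  26.,  30.]), 0.8)]
station [(array([174., 158., 200., 216.]), 0.96)]
```

```bash
python3 - <<'E'
import cv2
a=cv2.imread("pics/top0.png")[90:320,150:450];cv2.imwrite("pics/t1.png",cv2.resize(a,(780,598),interpolation=cv2.INTER_CUBIC))
a=cv2.imread("pics/side0.png")[130:390,150:400];cv2.imwrite("pics/s1.png",cv2.resize(a,(575,598),interpolation=cv2.INTER_CUBIC))
E
```

```text
(no output)
```

View pics/t1.png

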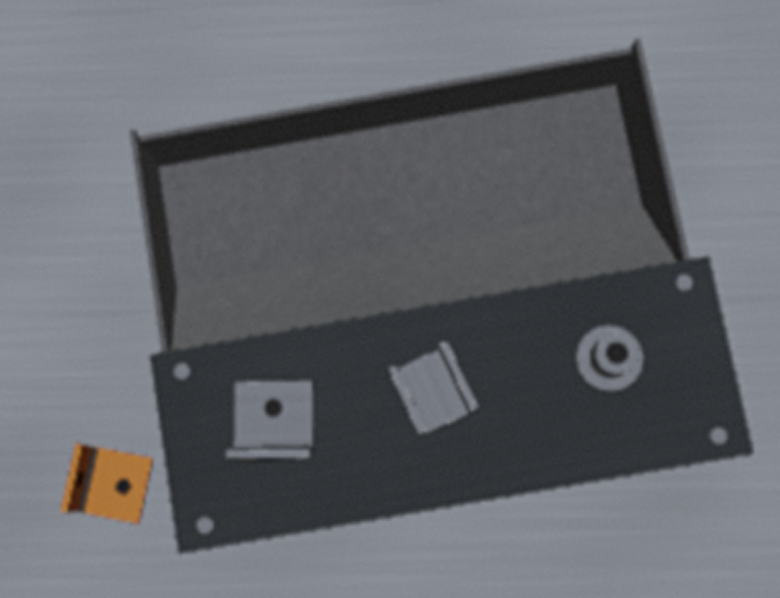

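View pics/s1.png

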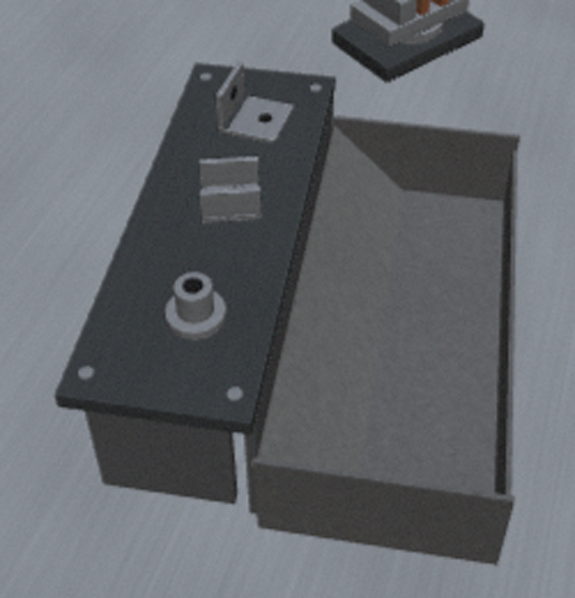

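The top crop (scale 2.6, offset 150,90) shows two bracket candidates. One is orange, at full-picture px (190,278), lying on the table beside the ledge, so it is the look-alike. The other is bare steel, at px (255,250), standing on the ledge with its upright towards the robot, so it is the target. The channel is at (317,241) and the bush at (382,229). These enlarged crops confirm the choice.

```bash
cat > h.py <<'E'
import numpy as np
from rig import robot
from scipy.spatial.transform import Rotation as R
np.set_printoptions(precision=4,suppress=True)
def ray(cam,px,z):
    i=robot.camera_info(cam);f=210/np.tan(np.radians(i['vertical_fov']/2))
    M=i['world_to_cam'];d=M[:3,:3].T@np.array([(px[0]-i['cx'])/f,(px[1]-i['cy'])/f,1]);o=-M[:3,:3].T@M[:3,3]
    return o+d*(z-o[2])/d[2]
t=lambda u,v:(u/2.6+150-.3,v/2.6+90-.3)
s=lambda u,v:(u/2.3+150-.3,v/2.3+130-.3)
E
python3 - <<'E'
from h import *
for n,px in dict(FL=(152,355),FR=(709,258),NR=(751,453),NL=(180,551)).items(): print('top',n,ray('top',t(*px),.13))
for n,px in dict(FL=(335,77),FR=(249,432),NR=(57,405),NL=(195,65)).items(): print('side',n,ray('side',s(*px),.13))
for px in [(235,381),(312,380)]: print('foot far',ray('top',t(*px),.135))
for px in [(294,101),(277,139)]: print('foot far side',ray('side',s(*px),.135))
print('hole',ray('top',t(273,408),.135),ray('side',s(265,118),.135))
for px in [(227,450),(310,449),(228,458),(308,458)]: print('plate top',ray('top',t(*px),.17))
for px in [(391,367),(443,343),(478,407),(422,434)]: print('chan',ray('top',t(*px),.145))
print('bush',ray('top',t(610,358),.135))
S=robot.read_state();print(R.from_rotvec(S['orientation']).as_matrix())
E
```

```text
top FL [0.5284 0.2084 0.13  ]
top FR [ 0.5846 -0.1547  0.13  ]
top NR [ 0.4586 -0.173   0.13  ]
top NL [0.4025 0.1888 0.13  ]
side FL [0.5281 0.2082 0.13  ]
side FR [ 0.5865 -0.1622  0.13  ]
side NR [ 0.4632 -0.1822  0.13  ]
side NL [0.4019 0.1853 0.13  ]
foot far [0.5097 0.1532 0.135 ]
foot far [0.5095 0.1035 0.135 ]
foot far side [0.5067 0.1574 0.135 ]
foot far side [0.5099 0.1048 0.135 ]
hole [0.4919 0.1287 0.135 ] [0.491  0.1276 0.135 ]
plate top [0.4639 0.1529 0.17  ]
plate top [0.4637 0.1024 0.17  ]
plate top [0.4591 0.1523 0.17  ]
plate top [0.4583 0.1037 0.17  ]
chan [0.5157 0.0526 0.145 ]
chan [0.5304 0.0193 0.145 ]
chan [ 0.4894 -0.0015  0.145 ]
chan [0.4731 0.034  0.145 ]
bush [ 0.52   -0.0869  0.135 ]
[[-0.9082  0.      0.4185]
 [-0.4185 -0.     -0.9082]
 [-0.     -1.      0.    ]]
```

```bash
cat > d.py <<'E'
import sys
from h import *
S=robot.read_state();p=np.array(S['position']);M=R.from_rotvec(S['orientation']).as_matrix()
print(S['time_s'],p,'F',np.array(S['contact_force']),'w',S['grip_width'],'toolx yaw deg',np.degrees(np.arctan2(M[1,0],M[0,0])))
D=np.array([[-1,0,0],[0,0,-1],[0,-1,0]],float).T  # desired: x=-X, y=-Z, z=-Y
D=np.column_stack([[-1,0,0],[0,0,-1],[0,-1,0]])
for a in sys.argv[1:]:
    w=np.array(eval(a));print(a,'shift',M.T@(w-p))
print('turn',R.from_matrix(M.T@D).as_rotvec())
E
python3 -m creep '0 -0.352 0 -0.242 0 0.43 0; 0 -0.352 0 -0.242 0 0.43 0; 0 -0.352 0 -0.242 0 0.43 0; 0 -0.352 0 -0.242 0 0.43 0; 0 -0.352 0 -0.242 0 0.43 0'
python3 d.py "[.48,-.2,.25]" "[.44,.128,.25]" ; python3 -c "
from h import *
print(ray('side',(328,143),.03),ray('side',(328,143),.13))"
```

```text
time_s: 1.0
position: [0.39, -0.3512, 0.2505]
orientation: [-0.001, 2.22, -2.221]
contact_force: [2.4, -0.7, 0.2]
grip_width: 0.0123
1.0 [ 0.39   -0.3512  0.2505] F [ 2.4223 -0.7086  0.1739] w 0.0123109010430248 toolx yaw deg -179.93297890316848
[.48,-.2,.25] shift [-0.0902  0.0005 -0.1511]
[.44,.128,.25] shift [-0.0506  0.0003 -0.4791]
turn [-0.0003  0.0012 -0.0003]
[0.5446 0.4484 0.03  ] [0.574  0.3013 0.13  ]
```

```bash
python3 -m creep '0 -0.09 0 -0.151 0 0 0; 0 -0.09 0 -0.151 0 0 0; 0 -0.09 0 -0.151 0 0 0; 0 -0.09 0 -0.2 0 0 0; 0 -0.08 0 -0.25 0 0 0'
python3 d.py "[.434,.128,.25]"
```

```text
time_s: 1.5
position: [0.4725, -0.123, 0.2504]
orientation: [-0.0, 2.22, -2.221]
contact_force: [0.3, -0.3, 0.6]
grip_width: 0.0001
1.5 [ 0.4725 -0.123   0.2504] F [ 0.2564 -0.3143  0.5863] w 0.00010513461194017815 toolx yaw deg -179.9115555465425
[.434,.128,.25] shift [ 0.0381  0.0002 -0.2511]
turn [-0.0005  0.0015 -0.0011]
```

```bash
python3 -m creep '0 0.04 0 -0.251 0 0 0; 0 0.04 0 -0.251 0 0 0; 0 0.04 0 -0.251 0 0 0; 0 0.04 0 -0.251 0 0 0; 0 0.04 0 -0.251 0 0 0'
python3 -m creep '0 0 0 0 0 0 0; 0 0 0 0 0 0 0'
python3 d.py "[.434,.128,.25]" "[.434,.128,.167]"
```

```text
time_s: 2.0
position: [0.4324, 0.124, 0.2505]
orientation: [0.001, 2.219, -2.22]
contact_force: [1.1, 0.4, -0.5]
grip_width: 0.0
time_s: 2.2
position: [0.4321, 0.1251, 0.2506]
orientation: [-0.002, 2.218, -2.219]
contact_force: [0.7, -0.5, 0.2]
grip_width: 0.0003
2.2 [0.4321 0.1251 0.2506] F [ 0.6603 -0.4819  0.1874] w 0.00028980354806074283 toolx yaw deg -179.74618494185566
[.434,.128,.25] shift [-0.0019  0.0006 -0.0029]
[.434,.128,.167] shift [-0.0017  0.0836 -0.003 ]
turn [-0.0005  0.0044 -0.0023]
```

```bash
python3 -m creep '0 0 0.04 -0.003 0 0 0; 0 0 0.075 -0.003 0 0 0; 0 0 0.084 -0.003 0 0 0; 0 0 0.084 -0.003 0 0 0'
python3 - <<'E'
from rig import robot
import cv2
a=cv2.resize(robot.capture("side")[100:300,180:400],(660,600),interpolation=cv2.INTER_CUBIC);cv2.imwrite("pics/s2.png",a)
E
```

```text
time_s: 2.6
position: [0.4324, 0.1269, 0.1661]
orientation: [-0.003, 2.219, -2.221]
contact_force: [-0.3, -0.9, 0.4]
grip_width: -0.0002
```

View pics/s2.png

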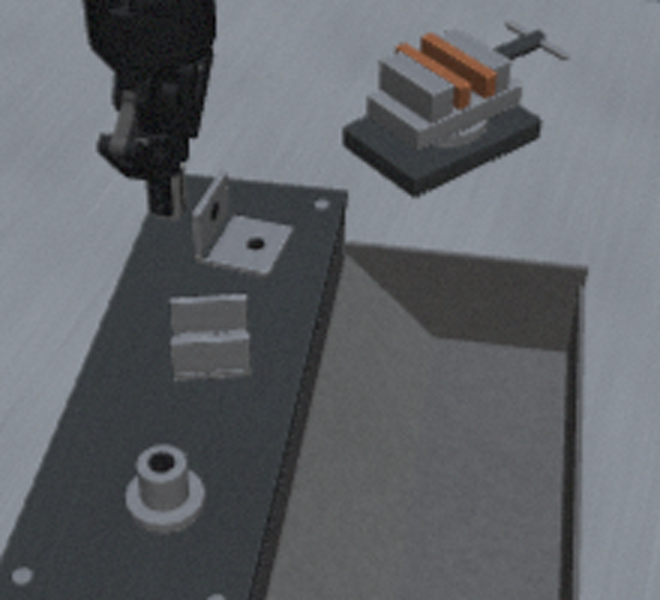

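The picture shows the closed finger at crop (165,200), behind the upright at (210,215) and clear of both the ledge and the channel. I'll push along the bracket's own x, which is world +x.

```bash
python3 -m creep '0 -0.01 0 -0.001 0 0 0; 0 -0.018 0 -0.001 0 0 0; 0 -0.026 0 -0.001 0 0 0; 0 -0.034 0 -0.001 0 0 0; 0 -0.042 0 -0.001 0 0 0'
python3 - <<'E'
from rig import robot
import cv2
a=cv2.resize(robot.capture("top")[160:310,190:390],(800,600),interpolation=cv2.INTER_CUBIC);cv2.imwrite("pics/t3.png",a)
E
```

```text
time_s: 3.15
position: [0.4756, 0.1283, 0.1674]
orientation: [-0.001, 2.218, -2.219]
contact_force: [-1.2, -0.2, 1.1]
grip_width: 0.0001
```

View pics/t3.png

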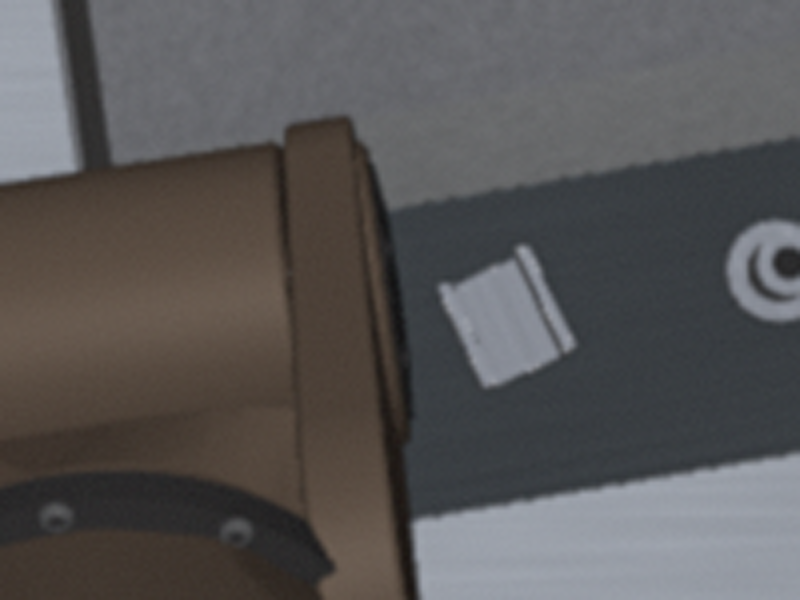

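The top view shows the arm covering the bracket, while the channel at crop (508,315) and the bush at (780,270) stand undisturbed. I'll use the side camera from here and push on.

```bash
python3 -m creep '0 -0.007 0 0 0 0 0; 0 -0.013 0 0 0 0 0; 0 -0.019 0 0 0 0 0; 0 -0.024 0 0 0 0 0; 0 -0.028 0 0 0 0 0'
python3 - <<'E'
from rig import robot
import cv2
a=cv2.resize(robot.capture("side")[100:300,180:400],(660,600),interpolation=cv2.INTER_CUBIC);cv2.imwrite("pics/s4.png",a)
E
```

```text
time_s: 3.7
position: [0.5052, 0.1284, 0.1674]
orientation: [0.0, 2.218, -2.219]
contact_force: [-2.0, 1.5, 0.4]
grip_width: 0.0001
```

View pics/s4.png

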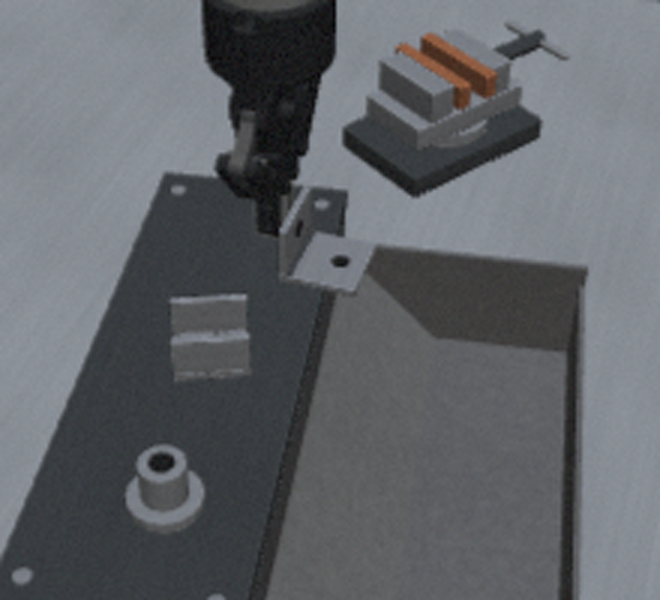

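The bracket, at crop (320,250), now overhangs the edge and is still square to the finger. The bystanders haven't moved.

```bash
python3 -m creep '0 -0.01 0 0 0 0 0; 0 -0.02 0 0 0 0 0; 0 -0.03 0 0 0 0 0; 0 -0.04 0 0 0 0 0; 0 -0.05 0 0 0 0 0'
python3 -m creep '0 0 0 0 0 0 0; 0 0 0 0 0 0 0; 0 0 0 0 0 0 0'
python3 - <<'E'
from rig import robot
import cv2
a=cv2.resize(robot.capture("side")[100:300,180:400],(660,600),interpolation=cv2.INTER_CUBIC);cv2.imwrite("pics/s5.png",a)
E
```

```text
time_s: 4.25
position: [0.5567, 0.1285, 0.1676]
orientation: [0.001, 2.218, -2.219]
contact_force: [-0.5, 0.3, 0.4]
grip_width: -0.0002
time_s: 4.55
position: [0.5564, 0.1285, 0.1675]
orientation: [0.001, 2.218, -2.219]
contact_force: [0.3, -0.3, -0.8]
grip_width: 0.0
```

View pics/s5.png

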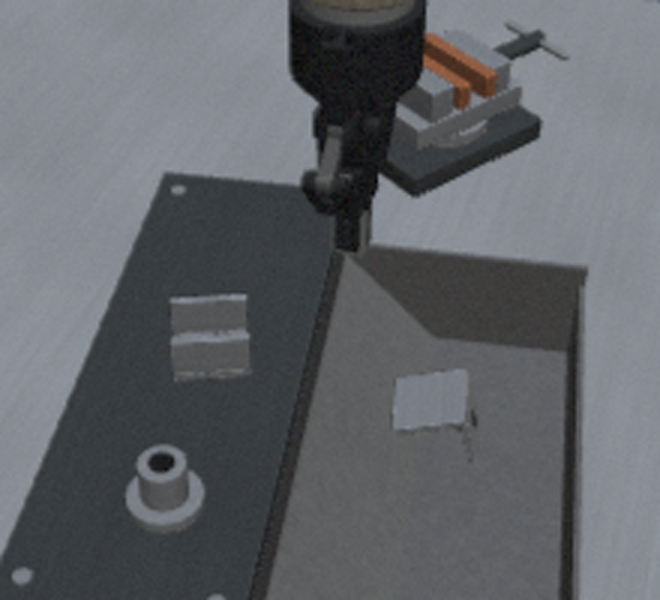

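The bracket is in the chute at crop (435,405), lying tipped over, and the bystanders haven't moved. I'll raise the arm clear and check again.

```bash
python3 -m creep '0 0 -0.03 0 0 0 0; 0 0 -0.07 0 0 0 0; 0 0 -0.1 0 0 0 0; 0 0 -0.1 0 0 0 0; 0 0 -0.1 0 0 0 0'
python3 -m creep '0 0 0 0 0 0 0; 0 0 0 0 0 0 0; 0 0 0 0 0 0 0; 0 0 0 0 0 0 0; 0 0 0 0 0 0 0'
python3 - <<'E'
from h import *
import cv2
b=cv2.imread("pics/side0.png");p=cv2.resize(cv2.imread("pics/s5.png"),(220,200),interpolation=cv2.INTER_AREA)
im=robot.capture("side");a=im[100:300,180:400]
cv2.imwrite("pics/s6.png",cv2.resize(a,(660,600),interpolation=cv2.INTER_CUBIC))
f=lambda m,x,y,w,h:m[y:y+h,x:x+w].astype(float)
for n,(x,y,w,h) in dict(chan=(236,195,27,32),bush=(220,246,30,32)).items():
    print(n,'shift px, start->now',cv2.phaseCorrelate(cv2.cvtColor(b,6)[y-4:y+h+4,x-4:x+w+4].astype('f4'),cv2.cvtColor(im,6)[y-4:y+h+4,x-4:x+w+4].astype('f4')))
print('bracket region diff vs s5',np.abs(f(p,125,115,40,45)-f(a,125,115,40,45)).mean(),'background',np.abs(f(p,130,160,30,30)-f(a,130,160,30,30)).mean())
q=(180+435/3,100+405/3);w=ray('side',q,.05);c=.5*(np.array([.5284,.2084])+[.5846,-.1547])
d=w[:2]-c;print('bracket approx station xy',d@[.988,.153],d@[-.153,.988])
E
```

```text
time_s: 5.1
position: [0.5556, 0.1286, 0.2678]
orientation: [0.001, 2.218, -2.218]
contact_force: [-0.5, -0.9, -0.6]
grip_width: -0.0001
time_s: 5.6
position: [0.5556, 0.1286, 0.2675]
orientation: [0.001, 2.218, -2.219]
contact_force: [0.9, 0.7, -0.3]
grip_width: -0.0001
chan shift px, start->now ((-0.17662055915917207, -0.010633097225355215), 0.9607858624723222)
bush shift px, start->now ((0.026301512256072357, 0.10297000831963032), 0.948109373152256)
bracket region diff vs s5 2.429074074074074 background 2.258888888888889
bracket approx station xy 0.07743848295540597 0.06669131060661486
```

View pics/s6.png

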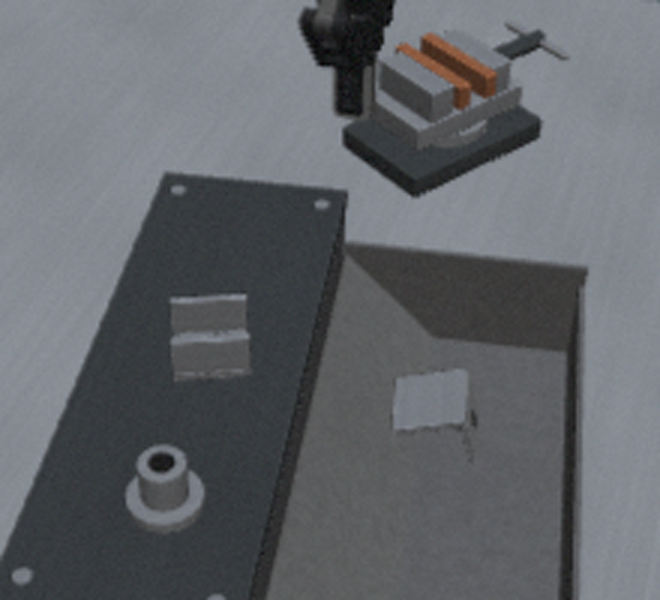

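The bracket is at rest in the chute, at the same crop position as before. The channel and bush stand in place, and the gripper is clear.

```bash
python3 -c "
from rig import robot
print(robot.finish_job())"
```

```text
the job is handed in; nothing more can be done
None
```

I pushed the bare-steel bracket along world +x with the closed fingers until it dropped off the far edge into the chute. Then I raised the arm about 100 mm and handed the job in at about 5.7 s. The orange look-alike on the table was left alone.

Last checks, all from the side camera:
- **Bracket:** it lies tipped over in the chute at roughly x 0.08 m, y 0.07 m in the station frame. The picture showed no change over the last second. I estimated its position from pixels at an assumed height of 50 mm and did not measure its height directly.
- **Channel and bush:** both are within 0.2 px of where they started.
- **Arm:** the gripper is clear, with only about 1 N of noise on the force reading.

No check failed or disagreed. The one top picture taken during the push showed only the arm over the bracket.

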